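# Clear the polishing bench

## Robot

A 6-joint arm with a two-finger parallel gripper is mounted at the origin on the work surface. World frame = base frame: x ahead of the robot, y to its left, z up, the work surface at z = 0. Lengths are in m, angles in rad, forces in N, time in s.
With the tool pointing down it reaches from about 0.3 to 0.75 m from the base axis. Payload 8.5 kg.
Tool frame: the origin (TCP) lies midway between the tips of the shut fingers; the grasp point (between the pads) lies 19 mm behind it; z points along the fingers, y is the line along which they close (so a half turn about z gives the same grasp; the last joint's range is limited). The gripper opens to 85 mm and grips with 20 to 120 N. Pads are 22 mm wide; open, the fingers measure 114 mm over their backs; the gripper's body (76 mm by 85 mm) begins 54 mm behind the grasp point. The pads swing forward as they close: fully open they stand 13 mm farther back than shut.
Start: joints at [1.022, 0.381, 1.297, -0, 1.464, -0.215], TCP at [0.18, 0.52, 0.21] pointing down, gripper open.
Joint ranges: [-3.11, 3.11], [-0.89, 2.33], [0.22, 2.48], [-1.42, 4.56], [0.17, 2.85], [-2.88, 2.88]. Speed limits (rad/s): [2.39, 2.39, 3.14, 3.14, 3.14, 3.14].

## Interface

Orientations are given as a unit quaternion [x, y, z, w].
In Python, from workcell import robot gives the robot as it stands. The module is installed in compiled form; this text tells all that it offers.
- The arm moves only by the tool arm_command, never from a script. Its argument "targets" is one flat list of numbers, 6 for each row, row after row: the shift along the world's x, y, z in units of 20 cm (1.0 is 20 cm), then the turn, a rotation vector about the world's x, y, z in units of pi/2 rad (1.0 is pi/2 rad). In form: [dx, dy, dz, wx, wy, wz, dx, dy, dz, wx, wy, wz, ...]. A call has 1 to 8 rows; each row is the pose to reach, as a shift and turn from the pose commanded when the call began; what a row does not reach only later rows make up. A row lasts 1/12 s, in which the tool goes at most 41.7 mm and 7.16 degrees, less where a joint would pass 70% of its speed; a pose out of reach is approached as far as the arm can. A call with a number of a shift or a turn outside -1 to 1 is refused whole. A call with a gripper value outside its range is refused whole. "hand" is the opening, from 0 (shut) to 1 (fully open), set as the call begins (left out, the last holds). The fingers move at their own pace and stop on an object; "newtons" is the grip in N (left out, the last holds). Time passes only in rows, so rows that repeat a pose let the fingers close. It gives the time, the measured TCP pose, the force, the opening and the grip force at its end, in the units of the state.
- robot.get_obs(): the state, without advancing time (a new reading comes with each control period).
- robot.capture(name): name is "side" or "top" or "wrist"; returns a dict with "color" (480x640x3 uint8, red, green, blue), "mtx" (3x3 intrinsics, pixels), "D" ([k1, k2, p1, p2, k3] as OpenCV has them; the pictures are not rectified), "extrinsics" (4x4, takes a point from camera to world coordinates). Camera axes: x right, y down, z forward; pixel columns grow to the right and rows downward; lengths in m; the calibration is good to about 2 mm. A picture is of the moment at which its call begins. There is no depth.
- robot.hand_in(): hands the job in; it is judged then, once.
The state is a dict: "time_s": time; "joints": joint angles; "qd": joint speeds; "tau": joint torques, N m; "eef_pos": TCP position; "ee_rot": TCP orientation; "force": force on the tool from outside, world axes, zero at the start; "moment": the same for the moment, N m; "opening": finger opening in m; "grip_force": force on a finger pad.
Only numpy, scipy, OpenCV 4.12 (cv2) and the standard library are available. Lean on these libraries where they do the work, as an engineer would, in place of code of your own. Each camera call takes 0.05 s, during which the arm holds its last target. There are 200 camera calls.

## Task

Clear up after polishing: lay both felt wheels in the metal tin, lay both bars of polishing compound in the plywood tray, and put the buff stick that lies across the bars back on the wooden rest, level in its empty pair of notches beside the stick already kept there. In the tin and the tray every piece lies flat on the floor, none on top of another; set things down, never drop or throw them. Leave the bottle, the steel block, the cup and the stick already in the rest where they are.

Things in the scene. Friction and masses are not known exactly. Their poses are not given: they have to be found in the camera images.
- tin: open rectangular metal tin for the felt wheels, painted red outside, bare steel inside, fixed to the bench; outside 124 (x) x 184 (y) x 32 (z) mm, walls and floor 3 mm thick. Origin: centre of its underside, on the bench; z up
- tray: open plywood tray for the compound bars, fixed to the bench; outside 122 (x) x 182 (y) x 34 (z) mm, walls and floor 6 mm thick. Origin: centre of its underside, on the bench; z up
- rest: dark wooden stick rest, fixed: base 110 (x) x 132 (y) x 8 mm; two upright rails 12 mm thick along its x at y = -60 and +60, tops 52 mm high. Notches 32 wide, 12 deep (floors 40 mm high) in both rails at x = -30 and +30. A stick lies flat along y in a pair of notches, bridging both rails. The pair at x = +30 holds one; the pair at x = -30 is empty. Origin: centre of its underside; z up
- pad: flat black rubber bench pad 110 (x) x 150 (y) x 4 mm fixed to the bench, on which the two bars lie side by side about 77 mm apart (middle to middle), their long sides along its x. Origin: centre of its underside, on the bench
- bar1: off-white bar of hard polishing compound, 90 (x) x 32 (y) x 26 (z) mm, about 150 g, lying on the pad; at the start a felt wheel (wheel1) lies on it, and the buff stick. Origin: its middle (13 mm above its underside); x along its length
- bar2: off-white worn bar of hard polishing compound, 76 (x) x 32 (y) x 26 (z) mm, about 125 g, lying on the pad; at the start the other part of the buff stick lies on it. Origin: its middle (13 mm above its underside); x along its length
- stick: wooden buff stick, a straight flat lath 220 (x) x 24 (y) x 12 (z) mm, about 50 g, two thirds of it covered in dark leather; at the start it lies level across the tops of both bars, its underside 30 mm above the bench. Origin: its middle; x along its length
- wheel1: off-white hard felt polishing wheel, a rigid disc of diameter 50 mm and thickness 14 mm with a small dark bore, about 20 g; at the start it lies flat on top of bar1 near one end, beside the stick, its underside 30 mm above the bench. Origin: its middle; z is its axis
- wheel2: second hard felt wheel, the same (diameter 50, thickness 14 mm, about 20 g); at the start it lies flat on the bench away from the pile, in the gap between two of the containers on one side (the steel block lies on the other side). Origin: its middle; z is its axis
- stick_home: the buff stick already in the rest, same as the other (220 x 24 x 12 mm), lying along the rest's y in the notches at x = +30 mm; to be left alone. Origin: its middle; x along its length
- bottle: tall amber glass bottle with a paper label and a dark cap, diameter 52 mm, 150 mm high, standing on the bench; to be left alone. Origin: centre of its underside
- block: loose square steel bench block, 60 x 60 x 20 mm, lying on the bench; to be left alone. Origin: centre of its underside; x and y along its sides
- cup: small plain aluminium cup, rim diameter 54 mm, 55 mm high, standing on the bench; to be left alone. Origin: centre of its underside

How it is judged:
At the end, for the whole second after the job is handed in: Wheels flat on the tin's floor (centres under 16 mm high), bars flat on the tray's floor (centres under 27 mm), stick in the empty notches across both rails: middle within 7 mm of the notch line, 45 mm lengthways, 41 to 51 mm high, within 0.1 rad of line and level; all five at rest (x of wheel1 in the frame of tin between -0.05 and 0.05 m and y of wheel1 in the frame of tin between -0.08 and 0.08 m and z of wheel1 in the frame of tin between 0 and 0.016 m and x of wheel2 in the frame of tin between -0.05 and 0.05 m and y of wheel2 in the frame of tin between -0.08 and 0.08 m and z of wheel2 in the frame of tin between 0 and 0.016 m and x of bar1 in the frame of tray between -0.05 and 0.05 m and y of bar1 in the frame of tray between -0.08 and 0.08 m and z of bar1 in the frame of tray between 0 and 0.027 m and x of bar2 in the frame of tray between -0.05 and 0.05 m and y of bar2 in the frame of tray between -0.08 and 0.08 m and z of bar2 in the frame of tray between 0 and 0.027 m and x of stick in the frame of rest between -0.037 and -0.023 m and y of stick in the frame of rest between -0.045 and 0.045 m and z of stick in the frame of rest between 0.041 and 0.051 m and angle between the x axis of stick and the y axis of rest, either way round below 0.1 rad and angle between the z axis of stick and the z axis of rest, either way round below 0.1 rad and linear speed of each of wheel1, wheel2, bar1, bar2, stick below 0.02 m/s); the robot touches nothing.
It fails at once if a wheel, a bar or the stick dropped or thrown: faster than 0.7 m/s (a free fall of over 25 mm) with no finger touching it ((contact force between the fingers and wheel1 below 0.02 N and linear speed of wheel1 above 0.7 m/s) or (contact force between the fingers and wheel2 below 0.02 N and linear speed of wheel2 above 0.7 m/s) or (contact force between the fingers and bar1 below 0.02 N and linear speed of bar1 above 0.7 m/s) or (contact force between the fingers and bar2 below 0.02 N and linear speed of bar2 above 0.7 m/s) or (contact force between the fingers and stick below 0.02 N and linear speed of stick above 0.7 m/s)).
It fails at once if the glass bottle shifted by more than 20 mm or tipped by more than 20 degrees (distance of bottle from where it was at the start of the episode above 0.02 m or angle between bottle's own z axis and vertical above 0.35 rad).
It fails at once if the steel bench block shifted by more than 20 mm (distance of block from where it was at the start of the episode above 0.02 m).
It fails at once if the metal cup shifted by more than 20 mm or tipped by more than 20 degrees (distance of cup from where it was at the start of the episode above 0.02 m or angle between cup's own z axis and vertical above 0.35 rad).
It fails at once if the stick already in the rest shifted by more than 15 mm (distance of stick_home from where it was at the start of the episode above 0.015 m).
It also fails if it takes over 72 s, if anything falls off the work surface, if the arm or the gripper's body presses on something with over 40 N, if the wrist force passes 120 N, or if a joint passes its speed limit or range.

## Working session

There is one attempt and no reset: what is moved stays moved. The work goes in short steps, Python scripts to look and compute and a tool call to move; the robot and the scene stay as the last step left them, time stands still between calls to the robot, and variables do not carry over. Pictures are saved under pics/ and viewed, at most 10 in all, crops included, and the job is handed in when it is done.

Besides the shell and the picture viewer there is one more tool, called after "Request:" as a command line: name --argument value ..., lists and objects as JSON in quotes. arm_command: Moves the arm, as the interface text tells. Its arguments: {"type":"object","properties":{"targets":{"type":"array"},"hand":{"type":"number"},"newtons":{"type":"number"}},"required":["targets"]}

```bash
mkdir -p pics; python3 - <<'E'
from workcell import robot
import cv2,numpy as np,pickle
o=robot.get_obs();print(o)
for n in("top","side"):
    c=robot.capture(n);pickle.dump(c,open(n+'.pkl','wb'));cv2.imwrite(f'pics/{n}0.png',c['color'][:,:,::-1])
    print(n,c['mtx'],c['D'],c['extrinsics'])
E
```

```text
{'time_s': 0.0, 'joints': array([ 1.02169387e+00,  3.81186039e-01,  1.29829067e+00, -4.53339719e-05,
        1.46361500e+00, -2.15304498e-01]), 'qd': array([ 5.99207121e-04, -8.52523920e-04, -1.10984947e-04, -1.52137012e-04,
        9.84369864e-05, -1.29731098e-03]), 'tau': array([-1.38350766e-03, -4.48442531e+01, -2.31279981e+01, -2.28463887e-04,
        4.53977671e-03, -4.06848528e-05]), 'eef_pos': array([0.18003158, 0.5193367 , 0.20940707]), 'ee_rot': array([ 1.66122768e-01,  9.86104793e-01, -7.03853857e-04, -2.58640562e-04]), 'force': array([ 0.27579956, -0.36512408,  0.78107301]), 'moment': array([-0.02069407,  0.0560476 , -0.00635378]), 'grip_force': 0.0, 'opening': 0.08547455413131283}
top [[528.81758602   0.         316.42159335]
 [  0.         528.81758602 246.40130241]
 [  0.           0.           1.        ]] [-0.08230565  0.          0.          0.          0.        ] [[ 0.04954593 -0.97515719  0.21590194  0.32727862]
 [-0.99876148 -0.04738908  0.01515853 -0.00203471]
 [-0.00455056 -0.21638558 -0.97629738  1.0096383 ]
 [ 0.          0.          0.          1.        ]]
side [[499.37739168   0.         317.65104566]
 [  0.         499.37739168 229.10323949]
 [  0.           0.           1.        ]] [-0.10302679  0.          0.          0.          0.        ] [[-0.95927437 -0.20389306  0.19550012  0.34572305]
 [-0.28165002  0.63749898 -0.71712504  0.63248073]
 [ 0.02158569 -0.74298228 -0.66896292  0.66250531]
 [ 0.          0.          0.          1.        ]]
```

View pics/top0.png

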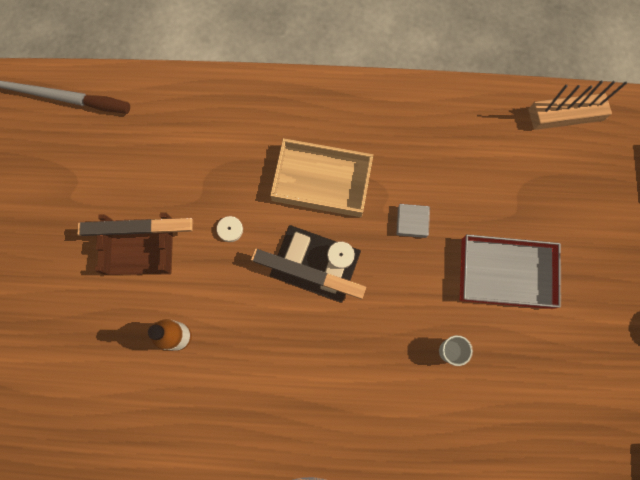

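View pics/side0.png

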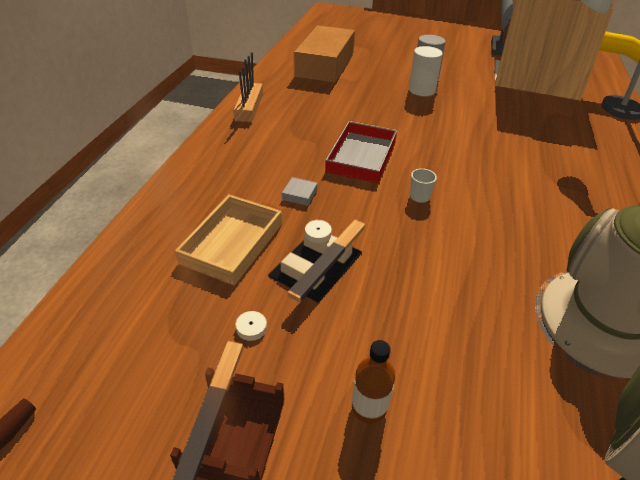

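```bash
cat > h.py <<'E'
import cv2,numpy as np,pickle
def ray(c,uv,z):
    uv=np.atleast_2d(np.array(uv,float))
    n=cv2.undistortPoints(uv[:,None],c['mtx'],c['D'])[:,0]
    d=np.c_[n,np.ones(len(n))]@c['extrinsics'][:3,:3].T
    p=c['extrinsics'][:3,3]
    return p+d*((z-p[2])/d[:,2])[:,None]
def proj(c,P):
    E=np.linalg.inv(c['extrinsics']);r=cv2.Rodrigues(E[:3,:3])[0]
    return cv2.projectPoints(np.atleast_2d(np.array(P,float)),r,E[:3,3],c['mtx'],c['D'])[0][:,0]
E
python3 - <<'E'
import cv2
t=cv2.imread('pics/top0.png')
cv2.imwrite('pics/c1.png',cv2.resize(t[130:310,215:385],None,fx=3.3,fy=3.3,interpolation=cv2.INTER_CUBIC))
cv2.imwrite('pics/c2.png',cv2.resize(t[200:290,70:200],None,fx=6,fy=6,interpolation=cv2.INTER_CUBIC))
E
```

```text
(no output)
```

View pics/c1.png

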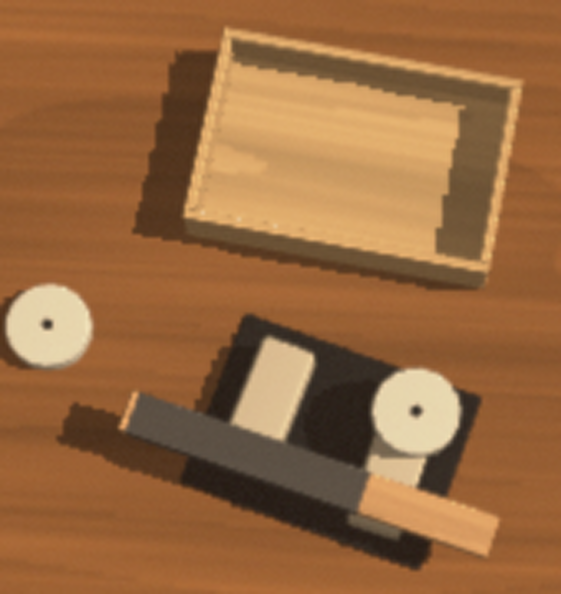

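View pics/c2.png

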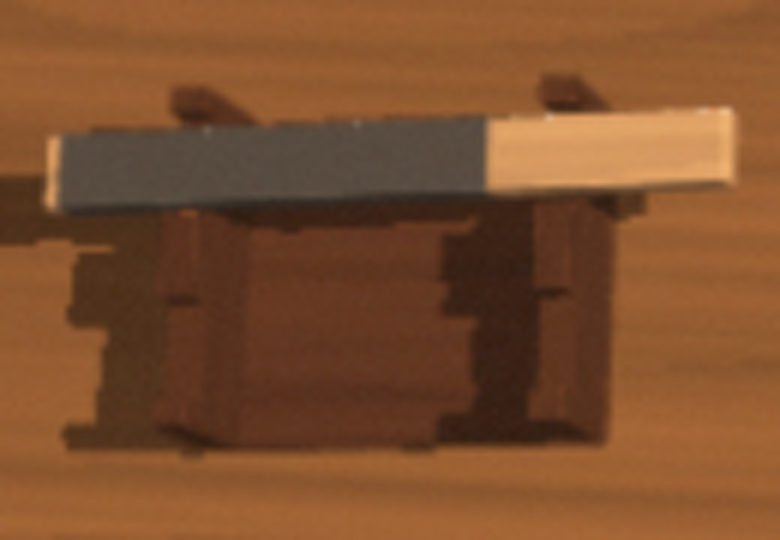

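```bash
python3 - <<'E'
from h import *
np.set_printoptions(precision=4,suppress=True)
c=pickle.load(open('top.pkl','rb'));s=pickle.load(open('side.pkl','rb'))
C1=lambda L:np.array(L)/3.3+[214.85,129.85]
C2=lambda L:np.array(L)/6+[69.6,199.6]
def rect(n,P):
    P=P[:,:2];m=P.mean(0);r=cv2.minAreaRect(P.astype(np.float32))
    print(n,m,'sides',[round(float(np.linalg.norm(P[i]-P[i-1])),4) for i in range(len(P))],'dirs deg',[round(float(np.degrees(np.arctan2(*(P[i]-P[i-1])[::-1]))),1) for i in range(len(P))])
rect('tray',ray(c,C1([(228,28),(522,82),(487,270),(184,214)]),.034))
rect('stick',ray(c,C1([(137,392),(498,516),(488,557),(120,430)]),.042))
rect('pad',ray(c,C1([(248,314),(481,398),(420,570),(182,483)]),.004))
rect('home',ray(c,C2([(50,137),(737,108),(737,183),(50,212)]),.052))
rect('tin',ray(c,[(465,236),(560,240),(559,307),(461,302)],.032))
b=ray(c,C1([(232,425),(265,338),(315,357),(287,440)]),.030);rect('bar2part',b);print(b)
b=ray(c,C1([(402,540),(350,520),(366,470),(423,482)]),.030);rect('bar1part',b);print(b)
print('w2',ray(c,C1([(47,324)]),.014),ray(s,[(251,324)],.014))
print('w1',ray(c,C1([(416,411)]),.044),ray(s,[(319,230)],.044))
# rest: base bottom corners
rest=ray(c,C2([(165,445),(605,443)]),.0);print('restbase',rest)
print('bottle',ray(c,[(157,330)],.15),'cup',ray(c,[(457,350)],.055))
rect('block',ray(c,[(398,206),(429,206),(429,236),(398,236)],.02))
E
```

```text
tray [0.6874 0.0086] sides [0.12, 0.1796, 0.1192, 0.1802] dirs deg [-8.7, -98.4, 171.6, 81.8]
stick [0.4896 0.025 ] sides [0.0238, 0.2157, 0.0238, 0.219] dirs deg [-19.7, -106.4, 168.2, 73.6]
pad [0.5163 0.0135] sides [0.1086, 0.1471, 0.108, 0.1474] dirs deg [-17.3, -107.6, 162.8, 72.6]
home [0.5614 0.3585] sides [0.0247, 0.2219, 0.0244, 0.2206] dirs deg [8.7, -84.9, -174.1, 95.1]
tin [ 0.5141 -0.3584] sides [0.1272, 0.1861, 0.13, 0.1867] dirs deg [-3.9, -89.6, 176.4, 89.5]
bar2part [0.5392 0.0477] sides [0.0327, 0.0545, 0.0311, 0.0512] dirs deg [77.3, -16.9, -108.5, 164.8]
[[0.5174 0.071  0.03  ]
 [0.5695 0.0551 0.03  ]
 [0.5597 0.0256 0.03  ]
 [0.5102 0.0391 0.03  ]]
bar1part [ 0.4767 -0.0186] sides [0.0353, 0.0315, 0.0301, 0.0331] dirs deg [162.6, 71.6, -14.9, -99.3]
[[ 0.4561 -0.0289  0.03  ]
 [ 0.466   0.0009  0.03  ]
 [ 0.4951 -0.0068  0.03  ]
 [ 0.4897 -0.0395  0.03  ]]
w2 [[0.5758 0.1853 0.014 ]] [[0.5731 0.1882 0.014 ]]
w1 [[ 0.5278 -0.0334  0.044 ]] [[ 0.5234 -0.0289  0.044 ]]
restbase [[0.4746 0.4416 0.    ]
 [0.4829 0.2951 0.    ]]
bottle [[0.3657 0.2634 0.15  ]] cup [[ 0.3613 -0.2473  0.055 ]]
block [ 0.6059 -0.1725] sides [0.0603, 0.0609, 0.0605, 0.0601] dirs deg [0.9, -87.1, -179.9, 92.8]
```

The pictures show the tray at about (0.687, 0.009), the tin at (0.514, -0.358) and the rest at lower left. The stick lies at yaw 73.6° over the bars at bores/corners as measured. I'll take the stick first.

Request:
arm_command --targets '[0.516,-0.825,0,0,0,-0.323,0.516,-0.825,0,0,0,-0.323,0.516,-0.825,0,0,0,-0.323,0.516,-0.825,0,0,0,-0.323,0.516,-0.825,0,0,0,-0.323]' --hand 0.6

```text
time_s: 0.52
eef_pos: [0.2843, 0.352, 0.2098]
ee_rot: [0.412, 0.911, -0.0, 0.0]
force: [1.0, 0.5, 0.8]
opening: 0.0511
grip_force: 0.0
```

Request:
arm_command --targets '[0.516,-0.825,0,0,0,-0.323,0.516,-0.825,0,0,0,-0.323,0.516,-0.825,0,0,0,-0.323,0.516,-0.825,0,0,0,-0.323,0.516,-0.825,0,0,0,-0.323]'

```text
time_s: 0.93
eef_pos: [0.3878, 0.1869, 0.2099]
ee_rot: [0.628, 0.779, -0.0, 0.0]
force: [0.1, 0.5, 0.7]
opening: 0.0515
grip_force: 0.0
```

Request:
arm_command --targets '[0.516,-0.825,0,0,0,-0.323,0.516,-0.825,0,0,0,-0.323,0.516,-0.825,0,0,0,-0.323,0.516,-0.825,0,0,0,-0.323,0.516,-0.825,0,0,0,-0.323,0.516,-0.825,0,0,0,-0.323,0.516,-0.825,0,0,0,-0.323]'

```text
time_s: 1.52
eef_pos: [0.49, 0.0236, 0.2094]
ee_rot: [0.801, 0.599, -0.0, -0.001]
force: [-0.4, 0.4, -0.2]
opening: 0.0513
grip_force: 0.0
```

Request:
arm_command --targets '[0,0,-0.2,0,0,0,0,0,-0.4,0,0,0,0,0,-0.6,0,0,0,0,0,-0.75,0,0,0,0,0,-0.85,0,0,0,0,0,-0.95,0,0,0,0,0,-0.95,0,0,0]'

```text
time_s: 2.1
eef_pos: [0.4872, 0.0261, 0.0172]
ee_rot: [0.8, 0.6, -0.002, -0.003]
force: [-0.1, -0.1, -0.9]
opening: 0.0515
grip_force: 0.0
```

Request:
arm_command --targets '[0,0,0,0,0,0,0,0,0,0,0,0,0,0,0,0,0,0,0,0,0,0,0,0,0,0,0,0,0,0,0,0,0,0,0,0]' --hand 0 --newtons 40

```text
time_s: 2.6
eef_pos: [0.4901, 0.0246, 0.0208]
ee_rot: [0.8, 0.599, 0.0, 0.0]
force: [-1.6, 0.8, 5.1]
opening: 0.0
grip_force: 2.7
```

```bash
python3 - <<'E'
from workcell import robot
import cv2,numpy as np,pickle
ims=[]
for n in("wrist","side"):
    c=robot.capture(n);pickle.dump(c,open(n+'1.pkl','wb'));ims.append(c['color'][:,:,::-1])
t=robot.capture('top')['color'][:,:,::-1]
a=cv2.resize(ims[0],(400,300));b=cv2.resize(ims[1][170:320,240:440],(400,300))
d=cv2.resize(t[200:320,220:380],(400,300))
cv2.imwrite('pics/m1.png',np.vstack([np.hstack([a,b]),np.hstack([d,d])]))
E
```

```text
(no output)
```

View pics/m1.png

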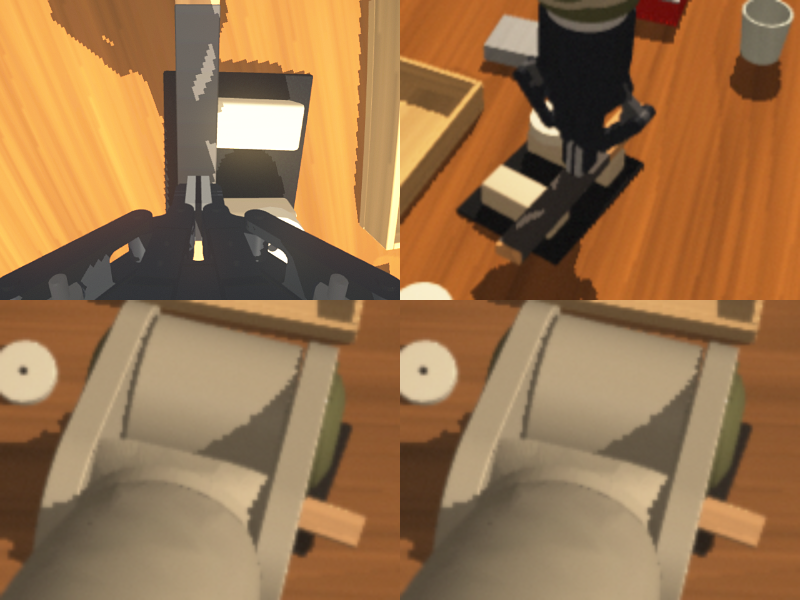

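```bash
python3 - <<'E'
import pickle,cv2,numpy as np
a=pickle.load(open('wrist1.pkl','rb'))['color'][:,:,::-1];b=pickle.load(open('side1.pkl','rb'))['color'][:,:,::-1]
cv2.imwrite('pics/m2.png',np.hstack([cv2.resize(a[230:480,190:490],(400,333)),cv2.resize(b[190:310,265:385],(333,333))]))
print(pickle.load(open('wrist1.pkl','rb'))['extrinsics'])
E
```

```text
[[ 0.95958442 -0.27060772 -0.07726057  0.5092903 ]
 [-0.28141721 -0.92129159 -0.26837688  0.09450448]
 [ 0.00144534  0.27927273 -0.96021073  0.18413284]
 [ 0.          0.          0.          1.        ]]
```

View pics/m2.png

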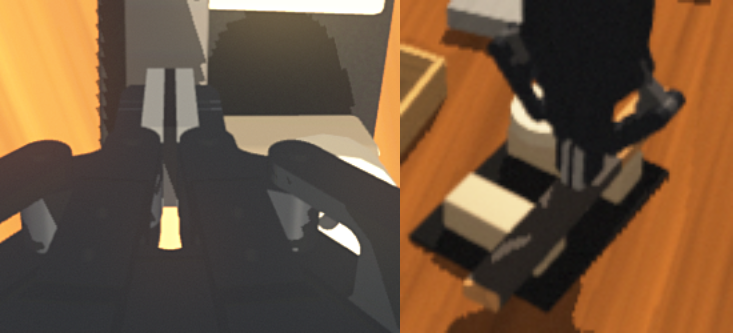

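```bash
python3 - <<'E'
from h import *
c=pickle.load(open('wrist1.pkl','rb'));s=pickle.load(open('side1.pkl','rb'))
np.set_printoptions(precision=4,suppress=True)
for z in(.02,.03,.042,.05): print(z,proj(c,[.4901,.0246,z]),proj(s,[.4901,.0246,z]))
e=np.array([np.cos(np.radians(73.6)),np.sin(np.radians(73.6)),0]);n=np.array([-e[1],e[0],0])
for z in(.022,.042): print('stick edges',z,proj(c,[np.array([.4896,.025,z])+e*.06+n*w for w in(.012,-.012)]+[np.array([.4896,.025,z])+e*.11+n*w for w in(.012,-.012)]))
from workcell import robot;print(robot.get_obs()['opening'],robot.get_obs()['force'])
E
```

```text
0.02 [[319.2571 283.8198]] [[328.1718 262.831 ]]
0.03 [[319.4164 293.1745]] [[328.3737 258.9088]]
0.042 [[319.6329 305.8992]] [[328.6198 254.1219]]
0.05 [[319.7955 315.4627]] [[328.7863 250.881 ]]
stick edges 0.022 [[289.076  150.6745]
 [347.364  150.7281]
 [286.8502  17.3894]
 [350.0414  17.4895]]
stick edges 0.042 [[285.3131 154.9111]
 [351.61   154.9713]
 [282.4051   2.0621]
 [355.0824   2.1854]]
0.00020486346334412886 [-0.8358  0.7264  6.5075]
```

Request:
arm_command --targets '[0,0,0.12,0,0,0,0,0,0.25,0,0,0,0,0,0.4,0,0,0,0,0,0.6,0,0,0,0,0,0.6,0,0,0]'

```text
time_s: 3.17
eef_pos: [0.4927, 0.0242, 0.1465]
ee_rot: [0.8, 0.6, 0.004, 0.004]
force: [0.5, 0.4, 1.0]
opening: 0.0001
grip_force: 0.0
```

```bash
python3 - <<'E'
from workcell import robot
import cv2,numpy as np,pickle
o=robot.get_obs();print(o['opening'],o['grip_force'],o['force'],o['eef_pos'])
c=robot.capture('wrist');pickle.dump(c,open('wrist2.pkl','wb'));a=c['color'][:,:,::-1]
b=robot.capture('side')['color'][:,:,::-1]
cv2.imwrite('pics/m3.png',np.hstack([cv2.resize(a,(440,330)),cv2.resize(b[170:320,250:400],(330,330))]))
E
```

```text
9.505138136611799e-05 0.0 [0.52001637 0.40836457 0.97202192] [0.49265015 0.02417803 0.14647569]
```

View pics/m3.png

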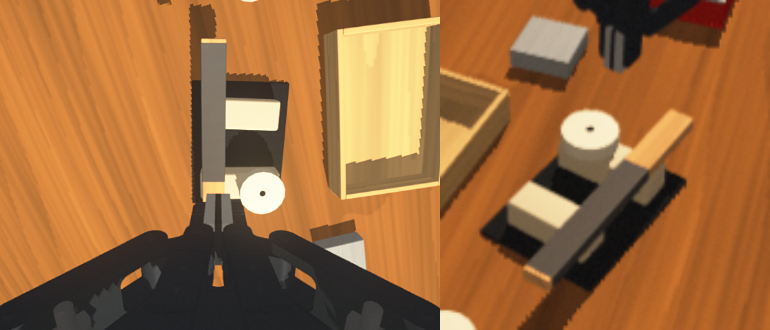

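```bash
python3 - <<'E'
from h import *
s=pickle.load(open('side1.pkl','rb'));c=pickle.load(open('wrist2.pkl','rb'))
for z in(.1265,.1465,.1665,.18): print(z,proj(s,[.4927,.0242,z]),proj(c,[.4927,.0242,z]))
print(c['extrinsics'][:3,3])
E
```

```text
0.1265 [[329.02641299 217.2776988 ]] [[318.65207249 268.28227641]]
0.1465 [[329.4787985  207.92655193]] [[319.34184922 284.35208918]]
0.1665 [[329.94531423 198.26629739]] [[320.19809703 304.30048702]]
0.18 [[330.26847879 191.56424426]] [[320.90287351 320.72022924]]
[0.51016112 0.0943864  0.30991486]
```

The pictures show the fingers shut in the air and the stick unmoved. The tip position in both views and the contact force at z = 0.021 on the stick top (0.042) agree: the real tips are about 20 mm above the reported TCP. I'll go deeper, checking force.

Request:
arm_command --targets '[0,0,0,0,0,0,0,0,0,0,0,0,0,0,-0.15,0,0,0,0,0,-0.3,0,0,0,0,0,-0.45,0,0,0,0,0,-0.55,0,0,0,0,0,-0.6,0,0,0,0,0,-0.6,0,0,0]' --hand 0.6

```text
time_s: 3.93
eef_pos: [0.4878, 0.0249, 0.017]
ee_rot: [0.8, 0.599, -0.002, -0.003]
force: [-0.5, -0.3, -0.0]
opening: 0.0511
grip_force: 0.0
```

Request:
arm_command --targets '[0,0,-0.05,0,0,0,0,0,-0.1,0,0,0,0,0,-0.12,0,0,0,0,0,-0.12,0,0,0]'

```text
time_s: 4.27
eef_pos: [0.4894, 0.0247, -0.0045]
ee_rot: [0.8, 0.599, -0.001, -0.001]
force: [-0.2, 0.7, -0.2]
opening: 0.0511
grip_force: 0.0
```

Request:
arm_command --targets '[0,0,0,0,0,0,0,0,0,0,0,0,0,0,0,0,0,0,0,0,0,0,0,0,0,0,0,0,0,0,0,0,0,0,0,0]' --hand 0

```text
time_s: 4.77
eef_pos: [0.4901, 0.0246, -0.0033]
ee_rot: [0.8, 0.599, 0.0, 0.0]
force: [-0.1, 1.1, 6.2]
opening: 0.0233
grip_force: 40.0
```

Request:
arm_command --targets '[0,0,0.05,0,0,0,0,0,0.15,0,0,0,0,0,0.3,0,0,0,0,0,0.45,0,0,0,0,0,0.6,0,0,0,0,0,0.75,0,0,0,0,0.15,0.75,0,0,0.05]'

```text
time_s: 5.35
eef_pos: [0.4927, 0.0517, 0.1514]
ee_rot: [0.778, 0.629, 0.003, 0.004]
force: [2.5, -0.1, -0.3]
opening: 0.0232
grip_force: 39.5
```

Request:
arm_command --targets '[0.03,0.17,0,0,0,0.03,0.03,0.34,0,0,0,0.06,0.03,0.51,0,0,0,0.09,0.03,0.68,0,0,0,0.12,0.03,0.8,0,0,0,0.15,0.03,0.8,0,0,0,0.15]'

```text
time_s: 5.85
eef_pos: [0.4951, 0.2184, 0.1459]
ee_rot: [0.694, 0.72, 0.0, -0.0]
force: [0.7, -0.3, -0.6]
opening: 0.0234
grip_force: 39.4
```

Request:
arm_command --targets '[0.03,0.15,0,0,0,0.02,0.03,0.3,0,0,0,0.038,0.03,0.45,0,0,0,0.038,0.03,0.6,0,0,0,0.038,0.03,0.716,0,0,0,0.038,0.03,0.716,0,0,0,0.038,0.03,0.716,0,0,0,0.038]'

```text
time_s: 6.43
eef_pos: [0.5015, 0.3581, 0.1456]
ee_rot: [0.675, 0.738, -0.0, -0.0]
force: [-0.5, 0.2, -0.6]
opening: 0.0232
grip_force: 39.4
```

```bash
python3 - <<'E'
from workcell import robot
import cv2,numpy as np,pickle
from h import *
o=robot.get_obs();print(o['eef_pos'],o['ee_rot'],o['opening'])
c=robot.capture('wrist');pickle.dump(c,open('wrist3.pkl','wb'));a=c['color'][:,:,::-1]
cv2.imwrite('pics/w3.png',a)
s=pickle.load(open('top.pkl','rb'));print(ray(s,[(100.1,254.6),(161.8,254.6)],.052))
E
```

```text
[0.50148513 0.35810996 0.14557876] [ 6.74631873e-01  7.38154225e-01 -4.18214712e-04 -4.06486695e-05] 0.023227362719555496
[[0.50357103 0.4179724  0.052     ]
 [0.50942482 0.29999056 0.052     ]]
```

View pics/w3.png

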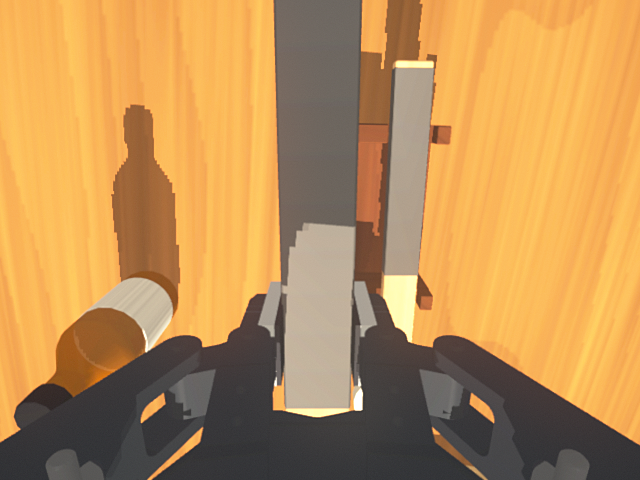

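```bash
python3 - <<'E'
from h import *
np.set_printoptions(precision=4,suppress=True)
c=pickle.load(open('wrist3.pkl','rb'))
P=ray(c,[(395,61),(433,62),(383,274),(418,276)],.052);Q=ray(c,[(274,5),(362,5),(281,250),(356,250)],.191)
for X in(P,Q):
    a=(X[0]+X[1])/2;b=(X[2]+X[3])/2;d=(a-b)[:2];print(a,b,np.linalg.norm(X[0]-X[1]),np.linalg.norm(X[2]-X[3]),np.degrees(np.arctan2(d[1],d[0])))
    print('x at y=.3585',b[0]+(0.3585-b[1])*d[0]/d[1])
E
```

```text
[0.5511 0.4708 0.052 ] [0.5636 0.3295 0.052 ] 0.02364043136644123 0.025302064809303353 95.06832342133471
x at y=.3585 0.5610534996986353
[0.4921 0.461  0.191 ] [0.4987 0.3905 0.191 ] 0.024143435657200913 0.024128146934760782 95.30859991024033
x at y=.3585 0.5016281386084179
```

Request:
arm_command --targets '[-0.003,0,-0.15,0,0,0,-0.003,0,-0.3,0,0,0,-0.003,0,-0.45,0,0,0,-0.003,0,-0.55,0,0,0,-0.003,0,-0.62,0,0,0,-0.003,0,-0.66,0,0,0,-0.003,0,-0.692,0,0,0,-0.003,0,-0.692,0,0,0]'

```text
time_s: 7.15
eef_pos: [0.5016, 0.3571, 0.0076]
ee_rot: [0.675, 0.737, 0.0, 0.0]
force: [-0.5, -0.0, -0.6]
opening: 0.0234
grip_force: 39.5
```

Request:
arm_command --targets '[0,0,0,0,0,0,0,0,0,0,0,0,0,0,0,0,0,0]' --hand 0.45

```text
time_s: 7.4
eef_pos: [0.5016, 0.3579, 0.0084]
ee_rot: [0.675, 0.738, 0.001, 0.0]
force: [0.3, -0.6, 0.3]
opening: 0.0384
grip_force: 0.0
```

Request:
arm_command --targets '[0,0,0.1,0,0,0,0,0,0.3,0,0,0,0,0,0.5,0,0,0,0,0,0.65,0,0,0,0,0,0.65,0,0,0]'

```text
time_s: 7.82
eef_pos: [0.5036, 0.3591, 0.1451]
ee_rot: [0.675, 0.738, 0.006, 0.002]
force: [0.9, 0.7, 0.6]
opening: 0.0386
grip_force: 0.0
```

```bash
python3 - <<'E'
from workcell import robot
import cv2,numpy as np,pickle
o=robot.get_obs();print(o['eef_pos'],o['ee_rot'],o['opening'])
c=robot.capture('wrist');pickle.dump(c,open('wrist4.pkl','wb'));a=c['color'][:,:,::-1]
t=robot.capture('side');pickle.dump(t,open('side4.pkl','wb'))
cv2.imwrite('pics/w4.png',np.hstack([cv2.resize(a,(440,330)),cv2.resize(t['color'][300:480,130:310,::-1],(330,330))]))
E
```

```text
[0.50363198 0.35909645 0.1451013 ] [0.67492558 0.73785828 0.00586716 0.00248916] 0.038550512588972234
```

View pics/w4.png

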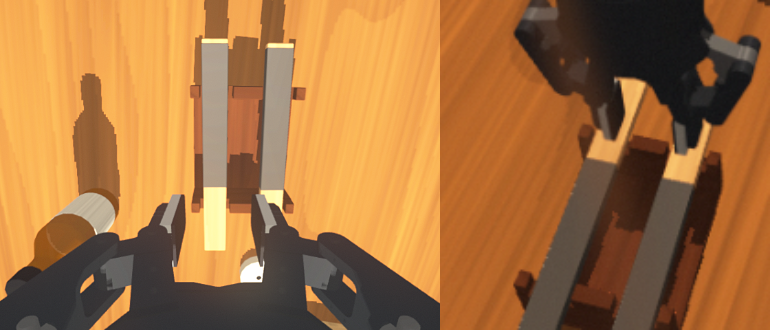

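The stick lies in the empty notches parallel to its neighbour (wrist view, left lath), and the fingers are clear. Next is wheel2.

Request:
arm_command --targets '[0.09,-0.2,0,0,0,-0.02,0.18,-0.4,0,0,0,-0.04,0.27,-0.6,0,0,0,-0.06,0.35,-0.8,0,0,0,-0.073,0.367,-0.857,0,0,0,-0.073,0.367,-0.857,0,0,0,-0.073,0.367,-0.857,0,0,0,-0.073]' --hand 0.8

```text
time_s: 8.5
eef_pos: [0.5742, 0.1855, 0.1361]
ee_rot: [0.717, 0.697, -0.001, -0.001]
force: [-0.6, 1.3, -0.4]
opening: 0.0683
grip_force: 0.0
```

```bash
python3 - <<'E'
from workcell import robot
from h import *
c=robot.capture('wrist');a=c['color']
o=robot.get_obs();print(o['eef_pos'],o['ee_rot'])
p=proj(c,[.5745,.1868,.014])[0].astype(int);print(p)
m=cv2.inRange(cv2.cvtColor(a,cv2.COLOR_RGB2HSV),(15,0,190),(40,95,255))
n,l,st,ce=cv2.connectedComponentsWithStats(m)
for i in range(1,n):
    if st[i,4]>400: print(st[i],ce[i],ray(c,[ce[i]],.014))
cv2.imwrite('pics/w5.png',a[:,:,::-1])
E
```

```text
[0.57392823 0.18656066 0.13639994] [ 0.71635255  0.69773743 -0.00086072 -0.00087615]
[318 217]
[   0  122   52   34 1404] [ 22.98005698 137.13034188] [[0.35844121 0.25388611 0.014     ]]
[ 287  184   65   63 3222] [319.01396648 215.01831161] [[0.57486091 0.1885449  0.014     ]]
[ 222  353   96   51 2810] [268.77366548 377.92740214] [[0.52733504 0.04429415 0.014     ]]
```

Request:
arm_command --targets '[0,0.005,-0.18,0,0,0,0,0.005,-0.36,0,0,0,0,0.005,-0.52,0,0,0,0,0.005,-0.65,0,0,0,0,0.005,-0.72,0,0,0,0,0.005,-0.76,0,0,0,0,0.005,-0.785,0,0,0,0,0.005,-0.785,0,0,0]'

```text
time_s: 9.22
eef_pos: [0.5741, 0.1882, -0.0199]
ee_rot: [0.716, 0.698, -0.0, -0.0]
force: [0.2, -1.0, 0.3]
opening: 0.0678
grip_force: 0.0
```

Request:
arm_command --targets '[0,0,0,0,0,0,0,0,0,0,0,0,0,0,0,0,0,0,0,0,0,0,0,0]' --hand 0 --newtons 30

```text
time_s: 9.55
eef_pos: [0.5752, 0.1878, -0.018]
ee_rot: [0.716, 0.698, 0.001, 0.001]
force: [-0.5, 2.1, 6.0]
opening: 0.0482
grip_force: 31.3
```

Request:
arm_command --targets '[0,0,0.08,0,0,0,0,0,0.2,0,0,0,0,0,0.4,0,0,0,-0.02,-0.15,0.6,0,0,0,-0.06,-0.35,0.6,0,0,0,-0.08,-0.55,0.6,0,0,0,-0.1,-0.75,0.6,0,0,0,-0.1,-0.94,0.6,0,0,0]'

```text
time_s: 10.22
eef_pos: [0.5538, -0.0024, 0.1015]
ee_rot: [0.716, 0.698, 0.0, 0.001]
force: [2.4, -0.5, 0.1]
opening: 0.0483
grip_force: 31.1
```

Request:
arm_command --targets '[-0.02,-0.2,0,0,0,0,-0.04,-0.4,0,0,0,0,-0.06,-0.6,0,0,0,0,-0.08,-0.8,0,0,0,0,-0.1,-1.0,0,0,0,0]'

```text
time_s: 10.63
eef_pos: [0.534, -0.2027, 0.1012]
ee_rot: [0.716, 0.698, 0.0, 0.0]
force: [1.6, 0.3, -1.4]
opening: 0.0484
grip_force: 31.1
```

Request:
arm_command --targets '[-0.02,-0.2,0,0,0,0,-0.04,-0.4,0,0,0,0,-0.06,-0.6,0,0,0,0,-0.08,-0.8,0,0,0,0,-0.105,-1.0,0,0,0,0,-0.105,-1.0,0,0,0,0,-0.105,-1.0,0,0,0,0]'

```text
time_s: 11.22
eef_pos: [0.5127, -0.4025, 0.1004]
ee_rot: [0.717, 0.697, -0.0, 0.0]
force: [-0.6, 0.4, -0.1]
opening: 0.0479
grip_force: 31.1
```

```bash
python3 - <<'E'
from workcell import robot
from h import *
c=robot.capture('wrist');o=robot.get_obs();print(o['eef_pos'],o['ee_rot'],o['opening'])
t=robot.capture('top')
cv2.imwrite('pics/w6.png',np.hstack([cv2.resize(c['color'],(440,330)),cv2.resize(t['color'][210:330,440:580],(385,330))])[:,:,::-1])
pickle.dump(c,open('wrist6.pkl','wb'))
E
```

```text
[ 0.51317067 -0.40088931  0.10053394] [ 7.16651487e-01  6.97431434e-01  1.00640524e-04 -1.78235248e-04] 0.048170764930697094
```

View pics/w6.png

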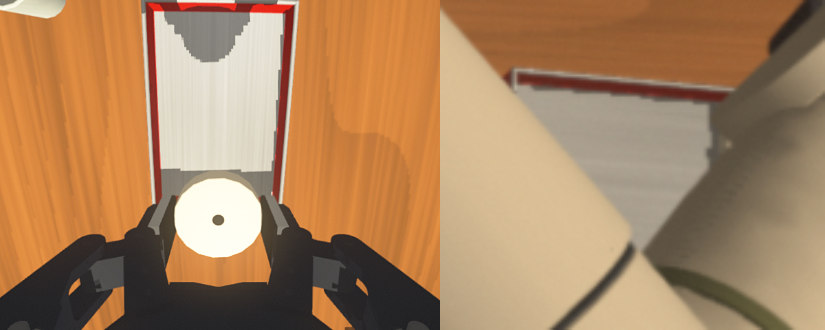

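```bash
python3 - <<'E'
from h import *
np.set_printoptions(precision=4,suppress=True)
c=pickle.load(open('wrist6.pkl','rb'))
P=ray(c,np.array([(144,2),(298,2),(155,200),(281,200)])*640/440,.032);print(P)
print((P[0]+P[1])/2,(P[2]+P[3])/2)
E
```

```text
[[ 0.458  -0.2668  0.032 ]
 [ 0.5789 -0.2702  0.032 ]
 [ 0.4512 -0.4356  0.032 ]
 [ 0.5711 -0.4391  0.032 ]]
[ 0.5184 -0.2685  0.032 ] [ 0.5111 -0.4374  0.032 ]
```

Request:
arm_command --targets '[0,0,-0.15,0,0,0,0,0,-0.3,0,0,0,0,0,-0.42,0,0,0,0,0,-0.5,0,0,0,0,0,-0.55,0,0,0,0,0,-0.58,0,0,0,0,0,-0.58,0,0,0]'

```text
time_s: 11.9
eef_pos: [0.5139, -0.3998, -0.0155]
ee_rot: [0.716, 0.698, 0.0, -0.0]
force: [-0.7, 0.8, -0.2]
opening: 0.0483
grip_force: 34.6
```

Request:
arm_command --targets '[0,0,0,0,0,0,0,0,0,0,0,0,0,0,0,0,0,0]' --hand 0.72

```text
time_s: 12.15
eef_pos: [0.514, -0.4009, -0.0143]
ee_rot: [0.716, 0.698, -0.0, 0.001]
force: [0.7, 0.4, -0.8]
opening: 0.0618
grip_force: 0.0
```

Request:
arm_command --targets '[0,0,0.1,0,0,0,0,0,0.25,0,0,0,0,0,0.4,0,0,0,0,0,0.55,0,0,0,0,0.15,0.6,0,0,0.06,0,0.35,0.6,0,0,0.13,0,0.55,0.6,0,0,0.2,0,0.75,0.6,0,0,0.27]'

```text
time_s: 12.82
eef_pos: [0.5133, -0.2492, 0.1055]
ee_rot: [0.551, 0.834, -0.0, 0.001]
force: [1.6, -0.1, -0.6]
opening: 0.0616
grip_force: 0.0
```

Request:
arm_command --targets '[0.01,0.2,0,0,0,0.07,0.02,0.4,0,0,0,0.14,0.03,0.6,0,0,0,0.21,0.04,0.8,0,0,0,0.28,0.065,1.0,0,0,0,0.35,0.065,1.0,0,0,0,0.42,0.065,1.0,0,0,0,0.49,0.065,1.0,0,0,0,0.552]'

```text
time_s: 13.48
eef_pos: [0.5268, -0.0497, 0.1054]
ee_rot: [0.149, 0.989, -0.0, 0.001]
force: [-0.3, -0.8, 0.1]
opening: 0.0615
grip_force: 0.0
```

```bash
cat > look.py <<'E'
from workcell import robot
from h import *
import sys
np.set_printoptions(precision=4,suppress=True)
def look(cam,z):
    c=robot.capture(cam);a=c['color'];pickle.dump(c,open(cam+'_l.pkl','wb'))
    m=cv2.inRange(cv2.cvtColor(a,cv2.COLOR_RGB2HSV),(12,0,185),(40,100,255))
    n,l,st,ce=cv2.connectedComponentsWithStats(m)
    for i in range(1,n):
        if 60<st[i,4]<30000: print(cam,st[i],ce[i],ray(c,[ce[i]],z)[0])
E
python3 - <<'E'
from look import *
o=robot.get_obs();print(o['eef_pos'],o['ee_rot'],o['opening'],o['time_s'],o['joints'])
look('wrist',.044);look('side',.017);look('top',.017)
E
```

```text
[ 0.5268 -0.0497  0.1054] [ 0.1486  0.9889 -0.0002  0.0007] 0.06150095420110231 13.4833 [-0.318   0.4461  1.5211 -0.0001  1.173  -1.5904]
wrist [ 303  117   82  155 8649] [343.5276 198.3893] [ 0.5058 -0.0254  0.044 ]
wrist [443 130  11  17 154] [448.3896 138.1169] [0.4898 0.0413 0.044 ]
wrist [ 434  170   66   79 4027] [466.6119 212.2583] [0.5355 0.0429 0.044 ]
wrist [   0  290   50   92 1787] [ 13.798  343.2798] [ 0.5357 -0.2674  0.044 ]
wrist [222 364  23  38 441] [231.4422 386.3787] [ 0.6098 -0.1356  0.044 ]
wrist [  0 388  40  13 143] [ 19.3497 394.2378] [ 0.5739 -0.2857  0.044 ]
side [306   0  78  22 382] [348.4529  13.4476] [ 0.7728 -1.2959  0.017 ]
side [427  49  15   8  71] [435.4225  53.3099] [ 0.4075 -1.0153  0.017 ]
side [124 125  36  27 428] [139.4626 138.9019] [ 1.0401 -0.2421  0.017 ]
side [340 136  50  35 913] [364.667  153.5093] [ 0.504  -0.3468  0.017 ]
side [147 152  25  19 192] [158.7812 160.25  ] [ 0.9471 -0.1746  0.017 ]
side [283 178  26  20 283] [295.8021 187.417 ] [ 0.616  -0.1726  0.017 ]
side [305 220  26  18 366] [317.7268 228.623 ] [ 0.5346 -0.0609  0.017 
[... 374 characters left out ...]
  100 1191] [316.6146 198.508 ] [0.643  0.0178 0.017 ]
top [340 165  67  35 913] [371.8324 181.8018] [ 0.6829 -0.0897  0.017 ]
top [ 383  186   41   99 1186] [402.2513 232.9621] [ 0.5815 -0.1513  0.017 ]
top [344 238  41  35 652] [365.0567 253.3374] [ 0.5377 -0.0805  0.017 ]
top [ 312  261   64  130 4365] [347.057  326.9397] [ 0.396  -0.0513  0.017 ]
top [519 260  25  25 463] [531.1685 272.3888] [ 0.5157 -0.4021  0.017 ]
top [182 327   8  15  87] [185.2299 334.3793] [0.3666 0.25   0.017 ]
top [131 356  58 110 650] [152.7462 408.0646] [0.2295 0.2977 0.017 ]
top [302 375  44  34 726] [323.1405 392.3347] [ 0.2753 -0.0124  0.017 ]
top [353 442  12  38  80] [358.7 462.6] [ 0.1554 -0.0817  0.017 ]
```

Request:
arm_command --targets '[0,0.094,0,0,0,0,0,0.094,-0.1,0,0,0,0,0.094,-0.22,0,0,0,0,0.094,-0.34,0,0,0,0,0.094,-0.43,0,0,0,0,0.094,-0.48,0,0,0,0,0.094,-0.513,0,0,0,0,0.094,-0.513,0,0,0]'

```text
time_s: 14.3
eef_pos: [0.5264, -0.0319, 0.0014]
ee_rot: [0.153, 0.988, 0.0, -0.001]
force: [-0.5, 0.2, -0.2]
opening: 0.0614
grip_force: 0.0
```

Request:
arm_command --targets '[0,0,0,0,0,0,0,0,0,0,0,0,0,0,0,0,0,0,0,0,0,0,0,0]' --hand 0

```text
time_s: 14.63
eef_pos: [0.5272, -0.0319, 0.003]
ee_rot: [0.152, 0.988, -0.0, 0.001]
force: [0.6, 0.4, 4.7]
opening: 0.0491
grip_force: 31.3
```

Request:
arm_command --targets '[0,0,0.08,0,0,0,0,0,0.2,0,0,0,0,0,0.35,0,0,0,0,-0.1,0.5,0,0,-0.07,0,-0.25,0.5,0,0,-0.14,0,-0.4,0.5,0,0,-0.21,0,-0.55,0.5,0,0,-0.28,0,-0.7,0.5,0,0,-0.35]'

```text
time_s: 15.3
eef_pos: [0.5264, -0.1731, 0.1026]
ee_rot: [0.417, 0.909, -0.0, 0.0]
force: [0.8, 0.7, 0.5]
opening: 0.0487
grip_force: 31.2
```

Request:
arm_command --targets '[-0.01,-0.15,0,0,0,-0.07,-0.02,-0.3,0,0,0,-0.14,-0.03,-0.45,0,0,0,-0.21,-0.04,-0.6,0,0,0,-0.28,-0.052,-0.732,0,0,0,-0.35,-0.052,-0.732,0,0,0,-0.42,-0.052,-0.732,0,0,0,-0.478,-0.052,-0.732,0,0,0,-0.478]'

```text
time_s: 15.97
eef_pos: [0.5159, -0.3186, 0.1021]
ee_rot: [0.721, 0.693, 0.0, -0.0]
force: [-0.8, 0.2, -0.7]
opening: 0.0492
grip_force: 31.2
```

Request:
arm_command --targets '[0,0,-0.15,0,0,0,0,0,-0.3,0,0,0,0,0,-0.43,0,0,0,0,0,-0.53,0,0,0,0,0,-0.58,0,0,0,0,0,-0.605,0,0,0,0,0,-0.605,0,0,0]'

```text
time_s: 16.55
eef_pos: [0.5162, -0.318, -0.0192]
ee_rot: [0.719, 0.695, -0.0, -0.0]
force: [-0.3, -0.6, 0.4]
opening: 0.0487
grip_force: 31.2
```

Request:
arm_command --targets '[0,0,-0.01,0,0,0,0,0,-0.015,0,0,0,0,0,-0.015,0,0,0]'

```text
time_s: 16.8
eef_pos: [0.5167, -0.3186, -0.0209]
ee_rot: [0.719, 0.695, 0.0, 0.001]
force: [0.5, -0.6, 0.6]
opening: 0.0486
grip_force: 31.9
```

Request:
arm_command --targets '[0,0,-0.008,0,0,0,0,0,-0.008,0,0,0]'

```text
time_s: 16.97
eef_pos: [0.5168, -0.3186, -0.0211]
ee_rot: [0.719, 0.695, -0.0, 0.001]
force: [-2.9, 1.6, 15.7]
opening: 0.0486
grip_force: 39.7
```

Request:
arm_command --targets '[0,0,0,0,0,0,0,0,0,0,0,0,0,0,0,0,0,0]' --hand 0.72

```text
time_s: 17.22
eef_pos: [0.5162, -0.3183, -0.0234]
ee_rot: [0.719, 0.695, 0.0, 0.0]
force: [0.8, 0.8, 0.7]
opening: 0.0614
grip_force: 0.0
```

Request:
arm_command --targets '[0,0,0.1,0,0,0,0,0,0.25,0,0,0,0,0,0.45,0,0,0,0,0,0.65,0,0,0,0,0.15,0.65,0,0,0.06,0,0.35,0.65,0,0,0.13,0,0.55,0.65,0,0,0.2,0,0.75,0.65,0,0,0.27]' --hand 0.6

```text
time_s: 17.88
eef_pos: [0.5157, -0.1667, 0.1065]
ee_rot: [0.555, 0.832, 0.0, 0.0]
force: [1.0, 0.2, 0.5]
opening: 0.0514
grip_force: 0.0
```

```bash
python3 - <<'E'
from look import *
o=robot.get_obs();print(o['eef_pos'],o['ee_rot'],o['opening'],o['time_s'])
look('side',.017)
c=robot.capture('top')
for n,u0,v0,u1,v1 in(('tin',455,230,565,310),):
    a=c['color'][v0:v1,u0:u1];m=cv2.inRange(cv2.cvtColor(a,cv2.COLOR_RGB2HSV),(15,25,170),(40,110,255))
    k,l,st,ce=cv2.connectedComponentsWithStats(m)
    for i in range(1,k):
        if st[i,4]>100: print(st[i],ray(c,[ce[i]+[u0,v0]],.017))
E
```

```text
[ 0.5157 -0.1667  0.1065] [0.5553 0.8316 0.     0.    ] 0.05137798105702296 17.8833
side [427  35  17   9  88] [435.4318  39.6136] [ 0.4202 -1.1413  0.017 ]
side [414  46  28  11 233] [427.867   51.2489] [ 0.4337 -1.0235  0.017 ]
side [151 100  51  18 259] [176.7336 108.5907] [ 1.0265 -0.4049  0.017 ]
side [110 119  55  41 876] [138.1644 140.0582] [ 1.0403 -0.2366  0.017 ]
side [366 136  10  11  79] [370.3038 141.4557] [ 0.5022 -0.403   0.017 ]
side [334 138  56  33 864] [360.9618 154.9491] [ 0.5109 -0.338   0.017 ]
side [143 146  35  27 344] [158.9797 158.8227] [ 0.9497 -0.1799  0.017 ]
side [283 178  33  20 421] [299.4537 187.038 ] [ 0.6091 -0.1762  0.017 ]
side [ 36 222  22  18 254] [ 46.7402 230.1378] [1.0387 0.105  0.017 ]
side [314 230  23  15 189] [323.3122 237.5661] [ 0.5174 -0.0397  0.017 ]
side [ 600  249   40   65 1852] [620.1598 278.9023] [-0.0353 -0.0978  0.017 ]
side [ 16 277  33  40 522] [ 31.4444 297.7663] [0.9504 0.2573 0.017 ]
side [ 586  304   44   64 1023] [608.5611 335.9218] [0.0047 0.0465 0.017 ]
side [  9 317  15   9  64] [ 16.0938 321.2344] [0.9417 0.3076 0.017 ]
[  11    0   44   69 1223] [[ 0.5277 -0.3184  0.017 ]]
[  0  25  17  55 311] [[ 0.5101 -0.2629  0.017 ]]
[ 64  30  25  26 476] [[ 0.5156 -0.402   0.017 ]]
```

Request:
arm_command --targets '[-0.02,0.15,0,0,0,0.07,-0.04,0.3,0,0,0,0.14,-0.06,0.45,0,0,0,0.21,-0.06,0.6,0,0,0,0.28,-0.06,0.71,0,0,0,0.35,-0.06,0.71,0,0,0,0.42,-0.06,0.71,0,0,0,0.49,-0.06,0.71,0,0,0,0.557]'

```text
time_s: 18.65
eef_pos: [0.5043, -0.026, 0.1064]
ee_rot: [0.15, 0.989, -0.0, 0.0]
force: [-0.5, 0.3, -0.3]
opening: 0.0517
grip_force: 0.0
```

```bash
python3 - <<'E'
from look import *
o=robot.get_obs();print(o['eef_pos'],o['ee_rot'],o['opening'],o['time_s'])
c=robot.capture('wrist');pickle.dump(c,open('wrist_l.pkl','wb'))
h=cv2.cvtColor(c['color'],cv2.COLOR_RGB2HSV)
m=cv2.inRange(h,(12,0,190),(40,100,255))
n,l,st,ce=cv2.connectedComponentsWithStats(m)
for i in range(1,n):
    if st[i,4]>300:
        ct=cv2.findContours((l==i).astype(np.uint8),0,2)[0][0]
        P=ray(c,ct[:,0],.030)[:,:2].astype(np.float32)*1000
        print(st[i],ce[i],cv2.minAreaRect(P))
c=robot.capture('top')
a=c['color'][230:310,455:565];m=cv2.inRange(cv2.cvtColor(a,cv2.COLOR_RGB2HSV),(15,25,170),(40,110,255))
k,l,st,ce=cv2.connectedComponentsWithStats(m)
for i in range(1,k):
    if st[i,4]>100: print('tin',st[i],ray(c,[ce[i]+[455,230]],.017))
E
```

```text
[ 0.5043 -0.026   0.1064] [ 0.1501  0.9887 -0.0001  0.    ] 0.05171950770194429 18.65
[ 293  165   52  132 6303] [319.964  229.5805] ((504.34344482421875, -22.468482971191406), (31.078380584716797, 88.50385284423828), 74.47633361816406)
[ 409  174   65  114 5667] [439.8497 234.4207] ((526.8232421875, 51.73255920410156), (36.49221420288086, 76.1187973022461), 72.23095703125)
[  0 349  35  56 822] [ 10.7311 382.3686] ((545.8418579101562, -273.64288330078125), (26.767480850219727, 47.316043853759766), 57.97739028930664)
[155 418  23  23 399] [167.005  429.3509] ((619.134033203125, -182.65577697753906), (16.89693260192871, 22.516170501708984), 68.39845275878906)
tin [ 22  28  26  26 520] [[ 0.5156 -0.3202  0.017 ]]
tin [ 64  30  25  26 495] [[ 0.5154 -0.402   0.017 ]]
```

Request:
arm_command --targets '[0,0.016,-0.15,0,0,0,0,0.016,-0.3,0,0,0,0,0.016,-0.42,0,0,0,0,0.016,-0.52,0,0,0,0,0.016,-0.57,0,0,0,0,0.016,-0.592,0,0,0,0,0.016,-0.592,0,0,0]'

```text
time_s: 19.33
eef_pos: [0.5039, -0.0232, -0.0127]
ee_rot: [0.154, 0.988, 0.0, -0.001]
force: [-0.7, -0.5, -0.2]
opening: 0.0511
grip_force: 0.0
```

Request:
arm_command --targets '[0,0,0,0,0,0,0,0,0,0,0,0,0,0,0,0,0,0,0,0,0,0,0,0]' --hand 0 --newtons 60

```text
time_s: 19.67
eef_pos: [0.5049, -0.0232, -0.0109]
ee_rot: [0.153, 0.988, -0.0, 0.001]
force: [-1.4, -0.8, 7.5]
opening: 0.0307
grip_force: 60.0
```

Request:
arm_command --targets '[0,0,0.06,0,0,0,0,0,0.18,0,0,0,0,0,0.34,0,0,0.03,0,0,0.45,0,0,0.06,0.18,0,0.45,0,0,0.099,0.36,0,0.45,0,0,0.099,0.54,0,0.45,0,0,0.099,0.72,-0.02,0.45,0,0,0.099]'

```text
time_s: 20.33
eef_pos: [0.6494, -0.0263, 0.0784]
ee_rot: [0.076, 0.997, 0.0, 0.0]
force: [0.4, -0.4, -1.9]
opening: 0.0309
grip_force: 59.5
```

Request:
arm_command --targets '[0.17,0,0,0,0,0,0.17,0,0,0,0,0,0.17,0,-0.1,0,0,0,0.17,0,-0.2,0,0,0,0.17,0,-0.3,0,0,0,0.17,0,-0.36,0,0,0,0.17,0,-0.4,0,0,0,0.17,0,-0.4,0,0,0]'

```text
time_s: 21.0
eef_pos: [0.6813, -0.0268, -0.0035]
ee_rot: [0.076, 0.997, 0.0, -0.001]
force: [-1.0, -0.4, -2.1]
opening: 0.0307
grip_force: 59.5
```

Request:
arm_command --targets '[0,0,-0.02,0,0,0,0,0,-0.036,0,0,0,0,0,-0.036,0,0,0]'

```text
time_s: 21.25
eef_pos: [0.6825, -0.027, -0.0088]
ee_rot: [0.076, 0.997, -0.0, 0.001]
force: [-0.2, -0.4, -2.5]
opening: 0.0308
grip_force: 59.4
```

Request:
arm_command --targets '[0,0,0,0,0,0,0,0,0,0,0,0,0,0,0,0,0,0]' --hand 0.58

```text
time_s: 21.5
eef_pos: [0.6825, -0.027, -0.0085]
ee_rot: [0.076, 0.997, -0.0, 0.001]
force: [0.2, -1.2, -0.2]
opening: 0.0495
grip_force: 0.0
```

Request:
arm_command --targets '[0,0,0.1,0,0,0,0,0,0.25,0,0,0,0,0,0.42,0,0,0,0,0,0.55,0,0,0,-0.18,0.1,0.55,0,0,-0.04,-0.35,0.2,0.55,0,0,-0.08,-0.52,0.3,0.55,0,0,-0.099,-0.7,0.389,0.55,0,0,-0.099]'

```text
time_s: 22.17
eef_pos: [0.5407, 0.0517, 0.1012]
ee_rot: [0.154, 0.988, 0.0, 0.001]
force: [0.3, 0.6, -0.5]
opening: 0.0497
grip_force: 0.0
```

Request:
arm_command --targets '[-0.075,0,0,0,0,0,-0.075,0,0,0,0,0,-0.075,0,0,0,0,0]'

```text
time_s: 22.42
eef_pos: [0.5277, 0.0508, 0.1017]
ee_rot: [0.153, 0.988, -0.0, 0.001]
force: [0.6, -0.9, 0.3]
opening: 0.0493
grip_force: 0.0
```

```bash
python3 - <<'E'
from look import *
o=robot.get_obs();print(o['eef_pos'],o['ee_rot'],o['opening'],o['time_s'])
c=robot.capture('wrist');pickle.dump(c,open('wrist_l.pkl','wb'))
h=cv2.cvtColor(c['color'],cv2.COLOR_RGB2HSV)
m=cv2.inRange(h,(12,0,190),(40,100,255))
n,l,st,ce=cv2.connectedComponentsWithStats(m)
for i in range(1,n):
    if st[i,4]>300:
        ct=cv2.findContours((l==i).astype(np.uint8),0,2)[0][0]
        P=ray(c,ct[:,0],.030)[:,:2].astype(np.float32)*1000
        print(st[i],ce[i],cv2.minAreaRect(P))
E
```

```text
[0.5277 0.0508 0.1017] [ 0.1529  0.9882 -0.      0.001 ] 0.04926356974422289 22.4167
[ 297  175   52  118 5612] [322.3899 233.111 ] ((528.332275390625, 55.325294494628906), (31.49386978149414, 77.61387634277344), 71.56990814208984)
[ 239  368  157   47 4045] [330.377  392.4811] ((647.9373779296875, 15.516937255859375), (112.23418426513672, 40.40325164794922), 81.69255065917969)
[ 29 373  47  30 520] [ 47.4962 385.9904] ((574.05419921875, -168.97613525390625), (15.192452430725098, 43.28691101074219), 19.300745010375977)
```

Request:
arm_command --targets '[0.005,0.012,-0.15,0,0,0,0.005,0.012,-0.3,0,0,0,0.005,0.012,-0.42,0,0,0,0.005,0.012,-0.5,0,0,0,0.005,0.012,-0.54,0,0,0,0.005,0.012,-0.564,0,0,0,0.005,0.012,-0.564,0,0,0]'

```text
time_s: 23.05
eef_pos: [0.5288, 0.0529, -0.0125]
ee_rot: [0.153, 0.988, -0.0, -0.0]
force: [-0.2, -0.2, -0.3]
opening: 0.0496
grip_force: 0.0
```

Request:
arm_command --targets '[0,0,0,0,0,0,0,0,0,0,0,0,0,0,0,0,0,0,0,0,0,0,0,0]' --hand 0

```text
time_s: 23.38
eef_pos: [0.5291, 0.0531, -0.0109]
ee_rot: [0.153, 0.988, 0.0, 0.001]
force: [-0.0, 0.8, 6.2]
opening: 0.0308
grip_force: 60.7
```

Request:
arm_command --targets '[0,0,0.06,0,0,0,0,0,0.18,0,0,0,0,0,0.34,0,0,0.03,0,0,0.45,0,0,0.06,0.18,-0.02,0.45,0,0,0.099,0.36,-0.046,0.45,0,0,0.099,0.54,-0.046,0.45,0,0,0.099,0.7,-0.046,0.45,0,0,0.099]'

```text
time_s: 24.05
eef_pos: [0.6699, 0.0438, 0.0784]
ee_rot: [0.076, 0.997, -0.0, 0.0]
force: [-0.4, -0.6, -1.6]
opening: 0.0307
grip_force: 60.0
```

Request:
arm_command --targets '[0.123,0,0,0,0,0,0.123,0,0,0,0,0,0.123,0,-0.1,0,0,0,0.123,0,-0.2,0,0,0,0.123,0,-0.3,0,0,0,0.123,0,-0.38,0,0,0,0.123,0,-0.42,0,0,0,0.123,0,-0.436,0,0,0]'

```text
time_s: 24.72
eef_pos: [0.6918, 0.044, -0.0089]
ee_rot: [0.076, 0.997, -0.0, -0.001]
force: [-10.9, 0.8, 21.0]
opening: 0.0307
grip_force: 62.9
```

Request:
arm_command --targets '[0,0,0,0,0,0,0,0,0,0,0,0]'

```text
time_s: 24.88
eef_pos: [0.6928, 0.044, -0.0084]
ee_rot: [0.076, 0.997, -0.0, 0.0]
force: [-1.2, -0.1, -1.6]
opening: 0.0309
grip_force: 60.2
```

Request:
arm_command --targets '[0,0,0,0,0,0,0,0,0,0,0,0,0,0,0,0,0,0]' --hand 0.58

```text
time_s: 25.13
eef_pos: [0.693, 0.044, -0.0088]
ee_rot: [0.076, 0.997, -0.0, 0.0]
force: [-0.1, -0.3, 0.2]
opening: 0.0494
grip_force: 0.0
```

Request:
arm_command --targets '[0,0,0.1,0,0,0,0,0,0.25,0,0,0,0,0,0.42,0,0,0,0,0,0.6,0,0,0,-0.18,0,0.8,0,0,0,-0.36,0,0.9,0,0,0,-0.56,0,0.9,0,0,0,-0.75,0,0.9,0,0,0]'

```text
time_s: 25.8
eef_pos: [0.5462, 0.044, 0.1727]
ee_rot: [0.076, 0.997, -0.0, 0.002]
force: [1.1, -0.4, -0.3]
opening: 0.0494
grip_force: 0.0
```

Request:
arm_command --targets '[-0.2,0,0,0,0,0,-0.4,0,0,0,0,0,-0.6,0,0,0,0,0,-0.8,0,0,0,0,0,-0.8,0,0,0,0,0,-0.8,0,0,0,0,0]'

```text
time_s: 26.3
eef_pos: [0.3859, 0.0442, 0.1714]
ee_rot: [0.076, 0.997, -0.0, 0.001]
force: [1.0, 0.0, 0.6]
opening: 0.0498
grip_force: 0.0
```

```bash
python3 - <<'E'
from look import *
o=robot.get_obs();print(o['eef_pos'],o['opening'],o['time_s'])
def blobs(n,c,box,lo,hi,z,mn=80):
    u0,v0,u1,v1=box;a=c['color'][v0:v1,u0:u1];m=cv2.inRange(cv2.cvtColor(a,cv2.COLOR_RGB2HSV),lo,hi)
    k,l,st,ce=cv2.connectedComponentsWithStats(m)
    for i in range(1,k):
        if st[i,4]>mn:
            ct=cv2.findContours((l==i).astype(np.uint8),0,2)[0][0][:,0]+[u0,v0]
            print(n,st[i],[np.round(x,1) for x in cv2.minAreaRect(ray(c,ct,z)[:,:2].astype(np.float32)*1000)])
c=robot.capture('top');s=robot.capture('side')
blobs('tin',c,(455,230,565,310),(15,25,170),(40,110,255),.017)
blobs('tray',c,(270,138,375,218),(12,0,185),(40,105,255),.032)
blobs('trayS',s,(170,190,290,285),(12,0,185),(40,105,255),.032)
blobs('rest',c,(70,205,200,280),(0,0,60),(180,90,255),.052)
E
```

```text
[0.3859 0.0442 0.1714] 0.04980402986473675 26.3
tin [ 22  28  26  26 525] [array([ 515.8, -320.6]), array([48.7, 49.4]), np.float64(2.6)]
tin [ 64  30  25  26 496] [array([ 515.1, -402.3]), array([48.1, 47.8]), np.float64(45.4)]
tray [ 25  14  22  40 565] [array([693.2,  42. ]), array([31.4, 77.3]), np.float64(81.3)]
tray [ 61  18  21  44 635] [array([684.4, -28.4]), array([29.5, 86.7]), np.float64(82.8)]
trayS [ 47  19  46  21 447] [array([682. , -26.4]), array([28.8, 87.3]), np.float64(82.9)]
trayS [ 29  42  41  21 434] [array([693. ,  44.7]), array([28.9, 73.5]), np.float64(82.0)]
rest [ 10  15  71  15 829] [array([558.3, 396.6]), array([ 25.2, 136.5]), np.float64(4.9)]
rest [  7  46  71  15 895] [array([498.1, 394.7]), array([ 24.1, 135.4]), np.float64(5.1)]
```

Two cameras agree on the footprints: both wheels and both bars lie flat in place. The stick is parallel to the one already in the rest, 60 mm away.

```bash
python3 -c "
from workcell import robot
print(robot.hand_in())"
```

```text
the job is handed in; nothing more can be done
None
```

I handed the job in at about 26 s: by the camera check, both wheels lie flat in the tin, both bars lie flat in the tray and the stick is level in its empty notches; the hand-in returned no verdict.

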